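# Unpin the green scrap caddy with the forked key

## Robot

A 6-joint arm with a two-finger parallel gripper is mounted at the origin on a cart in front of the work surface, level with it; the furniture and walls round the work are solid. World frame = base frame: x ahead of the robot, y to its left, z up, the work surface at z = 0. Lengths are in mm, angles in degrees, forces in N, time in s.
With the tool pointing down it reaches from about 300 to 850 mm from the base axis. Payload 4.2 kg.
Tool frame: the origin (TCP) lies at the very end of the fingers, on their centre line; the grasp point (between the pads) lies 19 mm behind it (env.grip_depth is the distance from the TCP to the grasp point, in mm); z points along the fingers, y is the line along which they close (so a half turn about z gives the same grasp; the last joint's range is limited). The gripper opens to 91 mm and grips with 3 to 60 N. Pads are 32 mm wide; open, the fingers measure 118 mm over their backs; the gripper's body (76 mm by 178 mm) begins 60 mm behind the grasp point.
Start: joints at [72.536, 18.312, 89.639, -0, 72.044, -1.146], TCP at [161.557, 551.854, 213.976] pointing down, gripper open.
Joint ranges: [-177.97, 177.97], [-48.28, 115.42], [12.27, 149.76], [-77.06, 257.06], [2.81, 150.46], [-146.56, 146.56]. Speed limits (degrees/s): [147.25, 147.25, 180, 180, 180, 180].

## Interface

Orientations are given as [roll, pitch, yaw] about the fixed x, y, z axes, in that order (R = Rz(yaw) Ry(pitch) Rx(roll)).
In Python, from workcell import env, cams gives the robot as it stands.
- The arm moves only by the tool apply_moves, never from a script. Its argument "deltas" is a list of rows, each a list of 5 numbers: the shift along the tool's x, y, z in m, then the turn about the tool's z in rad, then the opening, from -1 (shut) to 1 (fully open), so that 0 is half open. In form: [[tx, ty, tz, roll, gripper], ...]. A call has 1 to 5 rows; each row is the pose to reach, as a shift and turn from the pose commanded when the call began, along the tool's axes at that moment; what a row does not reach only later rows make up. A row lasts 1/10 s, in which the tool goes at most 50 mm and 8.59 degrees, less where a joint would pass 70% of its speed; a pose out of reach is approached as far as the arm can. A call with a gripper value outside its range is refused whole. The fingers move at their own pace and stop on an object; "grip_force" is the grip in N (left out, the last holds). Time passes only in rows, so rows that repeat a pose let the fingers close. It gives the time, the measured TCP pose, the force, the opening and the grip force at its end, in the units of the state.
- env.state(): the state, without advancing time (a new reading comes with each control period).
- cams.grab_frame(name): name is "scene" or "top" or "wrist"; returns the picture (480x640x3 uint8, blue, green, red); there is no depth.
- cams.get_calibration(name): a dict with "mtx" (3x3 intrinsics, pixels), "k1" (the pictures are not rectified: a ray, as slopes to the right and down, at radius r is drawn at 1 + k1 r^2 times it, then the intrinsics apply), "eye" and "attitude" of the camera in the world; the wrist camera has in their place "tool_from_camera" (4x4, takes a point from camera to tool coordinates, whose origin is the TCP and whose axes are the flange's). Camera axes: x right, y down, z forward; pixel columns grow to the right and rows downward; lengths in mm; the calibration is good to about 2 mm. A picture is of the moment at which its call begins: read the wrist's pose just before it. get_calibration takes no time and is no camera call.
- env.job_done(): hands the job in; it is judged then, once.
The state is a dict: "time_s": time; "qpos": joint angles; "qvel": joint speeds; "effort": joint torques, N m; "ee_pos": TCP position; "ee_rot": TCP orientation; "force": force on the tool from outside, world axes, zero at the start; "torque": the same for the moment, N m; "gripper_width": finger opening in mm; "gripper_force": force on a finger pad.
Only numpy, scipy, OpenCV 4.12 (cv2) and the standard library are available. Lean on these libraries where they do the work, as an engineer would, in place of code of your own. Each camera call takes 0.05 s, during which the arm holds its last target. There are 200 camera calls.

## Task

Take the orange-handled forked key and use it to open the scrap caddy with the green lid: straddle the brass spring bar on the front with the prongs, push its red collar sideways, away from the link and towards the black spring barrel, until the bar's end leaves the link and the lid springs up. Then let the bar spring back, and stand the key upright on the worktop and let go. Leave the grey-lidded caddy shut.

Things in the scene. Friction and masses are not known exactly. Their poses are not given: they have to be found in the camera images.
- fork_key: Loose forked key with orange handle, standing on its prongs; 42x22x120 mm, 120 g. Origin: centre of its underside, z up. Two steel prongs 42 mm long, 10 (x) by 22 (y) mm, at x = -21..-11 and 11..21 mm: a 22 mm gap, open along y. Bridge at heights 42-54, handle 28 (x) by 20 (y) at 54-120 mm; grip it across y, 85 mm up, with about 40 N. Same after a half turn.
- green_caddy: Fixed white box 140 (x) by 170 (y) by 85 mm with green lid (top at 98 mm). Origin: centre of its underside; -x is the front with the spring bar, facing the robot within 0.25 rad. Steel lugs, 28-62 mm high, carry the bar at y = -63..-55, -41..-33 and 39..47 mm; a spring barrel follows to y = 65. The lid's link, a slanting strap with an eye round the bar, is at y = -53..-43.
- green_window (a point): Where the prongs go: point on the axis of the green caddy's brass bar (8 mm thick, 45 mm above the worktop, along the caddy's y, at its x = -110 mm), mid-way between a lug and the red collar, 20 mm from each; the collar is on the +y side, 34 mm across. 37 mm clear from bar axis to box. Lower the key with one prong each side of the bar (key x along caddy x), prong tips 22 mm over the worktop.
- green_bar (a joint): Travel in m of the green caddy's spring bar with its collar, pushed to the caddy's +y: 0 = home, through the link's eye; 0.012 and more frees the link; stop at 0.022. The spring takes about 2 N to start, 4 N at 0.012, 6 N at the stop, and pushes the bar back when let go.
- green_lid (a joint): Opening in rad of the green lid, hinged along the caddy's rear top edge (x = +73 mm, height 87 mm), swinging up and back: 0 = shut; once freed a weak spring lifts it by itself in about a second to 1.2.
- grey_lid (a joint): Opening in rad of the lid of the other, like caddy with the grey lid, which stays shut (0). It stands beside the green one; left and right are swapped at random.
Not all that is in view belongs to the job. What is shaped like the fork_key but purple or turquoise is not meant.

How it is judged (in metres and radians):
On the way, in this order (a step that is already met when the one before it is completed fails the run):
1. the forked key pushes the green caddy's spring bar sideways (value of joint green_bar above 0.007 m and contact force between fork_key and green_caddy above 1 N), for 0.02 s.
2. the green lid has sprung up (value of joint green_lid above 0.9 rad), for 0.2 s.
At the end, for the whole second after the job is handed in: The green lid stands open (more than 0.9 rad), its spring bar is back home (within 4 mm), the grey lid is shut (under 0.05 rad), and the forked key stands upright (within 7 degrees), at rest on the worktop (underside within 6 mm of it), let go (value of joint green_lid above 0.9 rad and value of joint green_bar below 0.004 m and value of joint grey_lid below 0.05 rad and angle between fork_key's own z axis and vertical below 0.12 rad and height (world z) of fork_key between -0.006 and 0.006 m and linear speed of fork_key below 0.02 m/s); the robot touches nothing.
It fails at once if the grey-lidded caddy is opened (value of joint grey_lid above 0.1 rad).
It also fails if it takes over 48 s, if anything falls off the work surface, if the arm or the gripper's body presses on something with over 40 N, if the wrist force passes 120 N, or if a joint passes its speed limit or range.

## Working session

There is one attempt and no reset: what is moved stays moved. The work goes in short steps, Python scripts to look and compute and a tool call to move; the robot and the scene stay as the last step left them, time stands still between calls to the robot, and variables do not carry over. Pictures are saved under pics/ and viewed, at most 10 in all, crops included, and the job is handed in when it is done.

Besides the shell and the picture viewer there is one more tool, called as name(argument=value, ...) on one line, values as JSON. apply_moves: Moves the arm, as the interface text tells. Its arguments: {"type":"object","properties":{"deltas":{"type":"array"},"grip_force":{"type":"number"}},"required":["deltas"]}

```bash
mkdir -p pics; ls; python3 - <<'E'
from workcell import env,cams
import cv2
for n in("scene","top"):
    cv2.imwrite(f"pics/{n}0.png",cams.grab_frame(n)); c=cams.get_calibration(n); print(n,c)
print(cams.get_calibration("wrist"));s=env.state();print(s)
E
```

```text
pics
scene {'mtx': array([[514.7082121 ,   0.        , 315.40758941],
       [  0.        , 514.7082121 , 242.31830346],
       [  0.        ,   0.        ,   1.        ]]), 'k1': -0.028581507787362768, 'eye': array([195.59811959, 366.24123416, 770.87604949]), 'attitude': array([-1.40636875e+02,  1.02947166e-01, -1.34228764e+02])}
top {'mtx': array([[521.90179654,   0.        , 314.42028259],
       [  0.        , 521.90179654, 237.91391326],
       [  0.        ,   0.        ,   1.        ]]), 'k1': -0.10272389673769965, 'eye': array([487.4376015 , -20.28005846, 972.99025357]), 'attitude': array([-173.29367831,   -0.20339017,  -91.55420095])}
{'mtx': array([[432.32706703,   0.        , 313.6299307 ],
       [  0.        , 432.32706703, 252.05352316],
       [  0.        ,   0.        ,   1.        ]]), 'k1': -0.06260182749680052, 'tool_from_camera': array([[-1.02955988e-03, -9.60839298e-01, -2.77104284e-01,
         7.92252596e+01],
       [ 9.99999458e-01, -1.03141168e-03, -1.39075599e-04,
        -4.32140924e-01],
       [-1.52179294e-04, -2.77104277e-01,  9.60839839e-01,
        -1.71384044e+02],
       [ 0.00000000e+00,  0.00000000e+00,  0.00000000e+00,
         1.00000000e+00]])}
{'time_s': 0.1, 'qpos': array([ 7.25352889e+01,  1.83459998e+01,  8.97003621e+01, -8.39486002e-04,
        7.20439767e+01, -1.14755637e+00]), 'qvel': array([-0.00794441, -0.06538327, -0.12101284,  0.07840594,  0.01986189,
        0.00988075]), 'effort': array([-2.21678038e-04, -4.13333130e+01, -2.32513994e+01,  7.29122409e-02,
        4.20729700e-02, -6.92009053e-05]), 'ee_pos': array([161.42919152, 551.39231499, 213.21777983]), 'ee_rot': array([-1.79909663e+02, -1.01121063e-03,  1.63683104e+02]), 'force': array([0.28391652, 0.13900862, 0.12741265]), 'torque': array([ 0.02087005, -0.02128915, -0.00809899]), 'gripper_force': 0.0, 'gripper_width': 91.32581483433054}
```

View pics/top0.png

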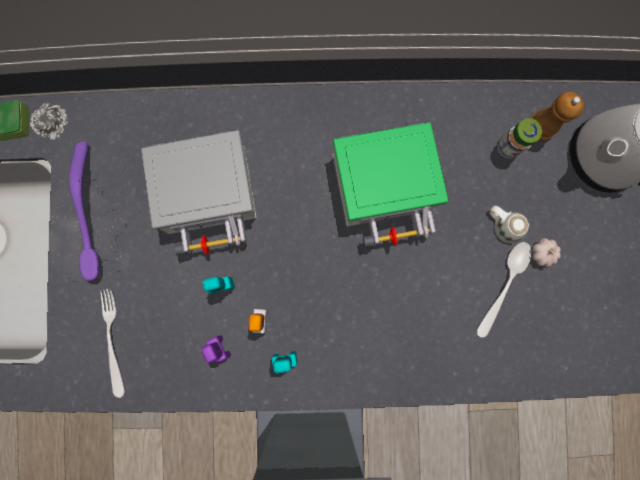

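View pics/scene0.png

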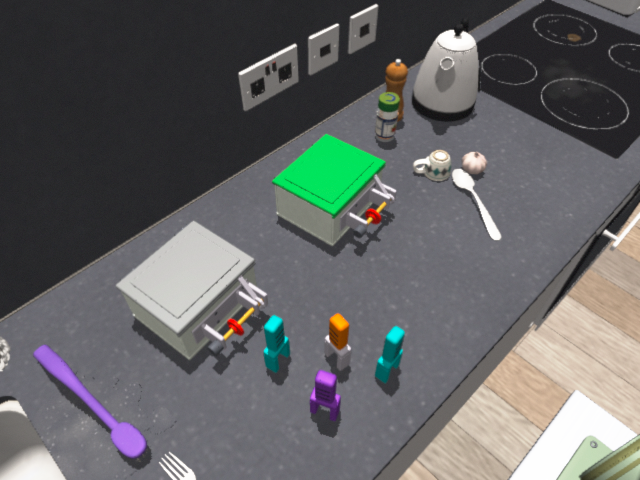

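The top view shows the orange key at (257,323), the green caddy at (390,172) with its red collar at (394,236), and the robot at the bottom. The purple and turquoise keys are decoys. I'll enlarge the parts that matter.

```bash
python3 - <<'E'
import cv2,numpy as np
t=cv2.imread("pics/top0.png");s=cv2.imread("pics/scene0.png")
def c(i,x,y): 
    k=cv2.resize(i[y:y+60,x:x+80],(400,300),interpolation=cv2.INTER_CUBIC)
    for a in range(0,80,10): cv2.putText(k,str(x+a),(a*5,10),0,.35,(255,255,255));cv2.line(k,(a*5,12),(a*5,18),(255,255,255))
    for a in range(0,60,10): cv2.putText(k,str(y+a),(0,a*5+4),0,.35,(255,255,255))
    return k
cv2.imwrite("pics/crop1.png",np.vstack([np.hstack([c(t,220,295),c(t,360,200)]),np.hstack([c(s,305,310),c(s,335,170)])]))
E
```

```text
(no output)
```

View pics/crop1.png

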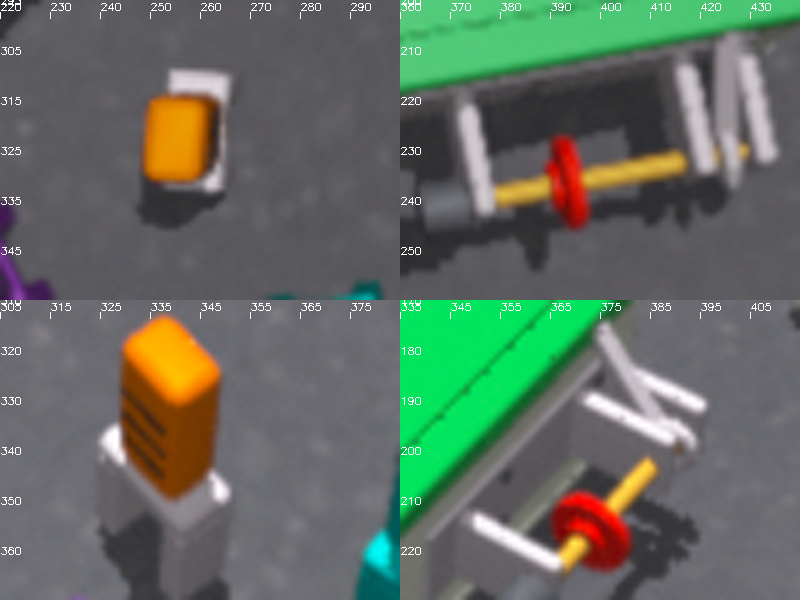

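The crop shows the key's top face with its centre at (255.5,322.5), tilted by about 4°. The bar runs from (379,239) to (417,232) with the collar at (394,236).

```bash
cat > h.py <<'E'
import cv2,numpy as np
from scipy.spatial.transform import Rotation as R
from workcell import env,cams
def ray(c,px):
    k=np.array([c['k1'],0,0,0,0.])
    p=cv2.undistortPoints(np.array(px,float).reshape(-1,1,2),c['mtx'],k).reshape(-1,2)
    return np.c_[p,np.ones(len(p))]
def pose(n):
    c=cams.get_calibration(n)
    if n!='wrist': return c,R.from_euler('xyz',c['attitude'],degrees=True).as_matrix(),c['eye']
    s=env.state();T=c['tool_from_camera'];Q=R.from_euler('xyz',s['ee_rot'],degrees=True).as_matrix()
    return c,Q@T[:3,:3],s['ee_pos']+Q@T[:3,3]
def at(n,px,z,P=None):
    c,Q,e=P or pose(n); d=ray(c,px)@Q.T
    return e+d*((z-e[2])/d[:,2])[:,None]
def proj(n,X,P=None):
    c,Q,e=P or pose(n); v=(np.atleast_2d(X)-e)@Q
    return cv2.projectPoints(v,np.zeros(3),np.zeros(3),c['mtx'],np.array([c['k1'],0,0,0,0.]))[0].reshape(-1,2)
E
python3 - <<'E'
from h import *
np.set_printoptions(precision=1,suppress=True)
t=cv2.imread("pics/top0.png");hsv=cv2.cvtColor(t,cv2.COLOR_BGR2HSV)
def rect(m,z):
    n,l,s,_=cv2.connectedComponentsWithStats(m);i=1+np.argmax(s[1:,4])
    ct=max(cv2.findContours((l==i).astype(np.uint8),0,1)[0],key=len).reshape(-1,2)
    w=at('top',ct,z)[:,:2].astype(np.float32);return cv2.minAreaRect(w)
print('lid',rect(cv2.inRange(hsv,(50,150,80),(75,255,255)),98))
print('key',rect(cv2.inRange(hsv,(8,180,120),(20,255,255)),120))
print('keycorner',at('top',[(255.5,322.5),(250,314.3),(249,330.7),(262.5,314.5),(261,331)],120))
print('bar',at('top',[(379,239),(417,232),(393.8,236.2)],45))
s=[(315+24-10+0,320)]
print('scene key top',at('scene',[(339.4,321.5)],120),'collar',at('scene',[(373.2,216.3)],45))
print('bar scene',at('scene',[(367.5,223),(384.5,203.5)],45))
E
```

```text
lid ((704.2476806640625, -159.8414306640625), (145.17922973632812, 174.1425323486328), 8.99166202545166)
key ((453.02716064453125, 73.99508666992188), (19.536462783813477, 25.769210815429688), 88.67613220214844)
keycorner [[452.2  73.2 120. ]
 [465.6  81.9 120. ]
 [439.2  84.  120. ]
 [464.8  61.6 120. ]
 [438.3  64.5 120. ]]
bar [[ 591.4 -142.3   45. ]
 [ 602.2 -211.5   45. ]
 [ 595.7 -169.2   45. ]]
scene key top [[448.   73.5 120. ]] collar [[ 592.2 -171.6   45. ]]
bar scene [[ 588.4 -151.1   45. ]
 [ 599.3 -212.5   45. ]]
```

apply_moves(deltas=[[-0.033, -0.03, 0, 0, 0], [-0.066, -0.06, 0, 0, 0], [-0.1, -0.091, 0, 0, 0], [-0.133, -0.121, 0, 0, 0], [-0.166, -0.151, 0, 0, 0]], grip_force=40)

```text
time_s: 0.6
ee_pos: [278.8, 358.5, 213.7]
ee_rot: [-180.0, -0.0, 163.7]
force: [0.1, 0.5, -0.2]
gripper_width: 53.7
gripper_force: 0.0
```

apply_moves(deltas=[[-0.033, -0.03, 0, 0, 0], [-0.066, -0.06, 0, 0, 0], [-0.1, -0.091, 0, 0, 0], [-0.133, -0.121, 0, 0, 0], [-0.166, -0.151, 0, 0, 0]])

```text
time_s: 1.1
ee_pos: [395.7, 166.9, 213.8]
ee_rot: [180.0, -0.0, 163.7]
force: [-0.2, 0.6, -0.4]
gripper_width: 45.9
gripper_force: 0.0
```

apply_moves(deltas=[[-0.033, -0.03, 0, -0.1, 0], [-0.06, -0.055, 0, -0.2, 0], [-0.081, -0.075, 0, -0.215, 0], [-0.081, -0.075, 0, -0.215, 0]])

```text
time_s: 1.5
ee_pos: [453.3, 71.4, 213.5]
ee_rot: [-179.9, 0.0, 175.8]
force: [0.3, 0.7, 0.6]
gripper_width: 45.6
gripper_force: 0.0
```

```bash
python3 - <<'E'
from h import *
s=env.state();print(s['time_s'],s['ee_pos'],s['ee_rot'],s['gripper_width'])
im=cams.grab_frame('wrist');cv2.imwrite('pics/w1.png',im)
np.set_printoptions(precision=1,suppress=True)
hsv=cv2.cvtColor(im,cv2.COLOR_BGR2HSV);m=cv2.inRange(hsv,(8,180,90),(20,255,255))
print(cv2.boundingRect(m)); print('pred top corners',proj('wrist',[[451+a,73.5+b,120] for a in(-14,14) for b in(-10,10)]))
E
```

```text
1.5 [453.28741619  71.41512202 213.53029009] [-1.79943372e+02  4.31682926e-03  1.75768257e+02] 45.581877167742334
(305, 229, 28, 32)
pred top corners [[297.5 234.5]
 [329.2 232.2]
 [301.2 276.4]
 [332.  274.2]]
```

View pics/w1.png

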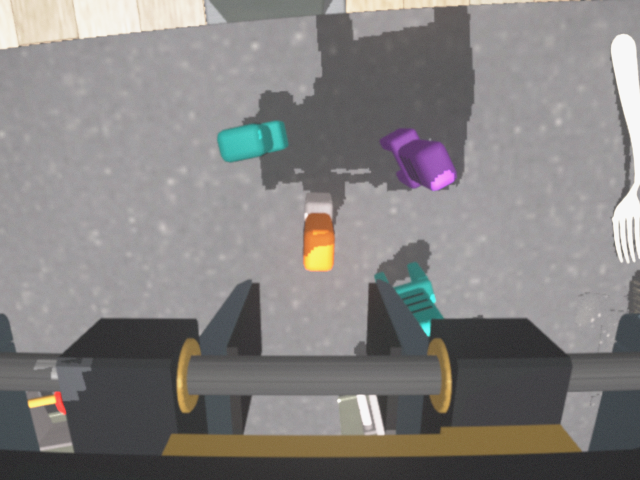

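The wrist view shows the orange key upright between the fingers, with its top's far edge at row 271, its handle's lower near edge at about row 213, and its columns at 304–333. There is clearance to the decoys.

```bash
python3 - <<'E'
from h import *
np.set_printoptions(precision=1,suppress=True)
P=pose('wrist')
print('far top edge',at('wrist',[(304.5,271),(332.5,271),(318.5,271)],120,P))
print('near low handle',at('wrist',[(306,214),(332,214)],54,P))
print('prong outer',at('wrist',[(306,196),(331,194)],54,P),at('wrist',[(306,194),(331,194)],42,P))
E
```

```text
far top edge [[461.5  65.9 120. ]
 [462.9  84.  120. ]
 [462.2  75.  120. ]]
near low handle [[437.   67.8  54. ]
 [438.5  87.9  54. ]]
prong outer [[423.   68.9  54. ]
 [422.9  88.1  54. ]] [[423.2  68.6  42. ]
 [424.7  88.5  42. ]]
```

apply_moves(deltas=[[0.003, 0.004, 0.03, 0.014, 0], [0.003, 0.004, 0.065, 0.014, 0], [0.003, 0.004, 0.1, 0.014, 0], [0.003, 0.004, 0.13, 0.014, 0], [0.003, 0.004, 0.147, 0.014, 0]])

```text
time_s: 2.05
ee_pos: [446.9, 79.1, 64.7]
ee_rot: [-180.0, -0.3, 175.3]
force: [0.4, 0.8, 0.0]
gripper_width: 45.4
gripper_force: 0.0
```

apply_moves(deltas=[[0, 0, 0, 0, -0.4], [0, 0, 0, 0, -0.7], [0, 0, 0, 0, -0.9], [0, 0, 0, 0, -1], [0, 0, 0, 0, -1]], grip_force=40)

```text
time_s: 2.55
ee_pos: [450.1, 78.6, 68.1]
ee_rot: [179.9, 0.1, 175.2]
force: [-1.3, 1.6, 5.7]
gripper_width: 19.8
gripper_force: 40.0
```

apply_moves(deltas=[[0, 0, 0, 0, -1], [0, 0, 0, 0, -1]])

```text
time_s: 2.75
ee_pos: [450.1, 78.6, 68.1]
ee_rot: [179.9, 0.1, 175.2]
force: [-0.6, 0.4, 6.3]
gripper_width: 20.0
gripper_force: 40.0
```

apply_moves(deltas=[[0, 0, -0.02, 0, -1], [0, 0, -0.05, 0, -1], [0, 0, -0.08, 0, -1], [-0.015, -0.022, -0.1, 0, -1], [-0.035, -0.052, -0.1, 0, -1]])

```text
time_s: 3.25
ee_pos: [481.6, 23.7, 170.3]
ee_rot: [179.9, 0.4, 175.3]
force: [1.4, 1.2, -1.3]
gripper_width: 19.8
gripper_force: 40.0
```

apply_moves(deltas=[[-0.022, -0.033, 0, 0, -1], [-0.044, -0.066, 0, 0, -1], [-0.066, -0.1, 0, 0, -1], [-0.088, -0.133, 0, 0, -1], [-0.11, -0.165, 0, 0, -1]])

```text
time_s: 3.75
ee_pos: [575.9, -151.9, 166.8]
ee_rot: [180.0, -0.0, 175.2]
force: [2.0, 0.6, -0.9]
gripper_width: 19.7
gripper_force: 40.0
```

apply_moves(deltas=[[-0.012, -0.019, 0, -0.1, -1], [-0.024, -0.038, 0, -0.2, -1], [-0.024, -0.038, 0, -0.241, -1], [-0.024, -0.038, 0, -0.241, -1], [-0.024, -0.038, 0, -0.241, -1]])

```text
time_s: 4.25
ee_pos: [595.9, -189.9, 166.7]
ee_rot: [180.0, -0.0, -171.1]
force: [-0.1, 0.6, -1.3]
gripper_width: 20.1
gripper_force: 40.0
```

```bash
python3 - <<'E'
from h import *
s=env.state();print(s['time_s'],s['ee_pos'],s['ee_rot'],s['gripper_width'],s['force'])
def c(i,x,y,w=120,h=90,k=400/120):
    k_=cv2.resize(i[y:y+h,x:x+w],(400,300),interpolation=cv2.INTER_CUBIC)
    for a in range(0,w,20): cv2.putText(k_,str(x+a),(int(a*k),10),0,.35,(255,255,255))
    for a in range(0,h,10): cv2.putText(k_,str(y+a),(0,int(a*k)+4),0,.35,(255,255,255))
    return k_
a=[cams.grab_frame(n) for n in('scene','wrist')]
cv2.imwrite('pics/c2.png',np.vstack([c(a[0],320,140),cv2.resize(a[1],(400,300))]))
E
```

```text
4.25 [ 595.91829258 -189.87421022  166.6684832 ] [ 1.79968899e+02 -4.24150764e-02 -1.71051875e+02] 20.126085636955956 [-0.10572219  0.58989439 -1.34071201]
```

View pics/c2.png

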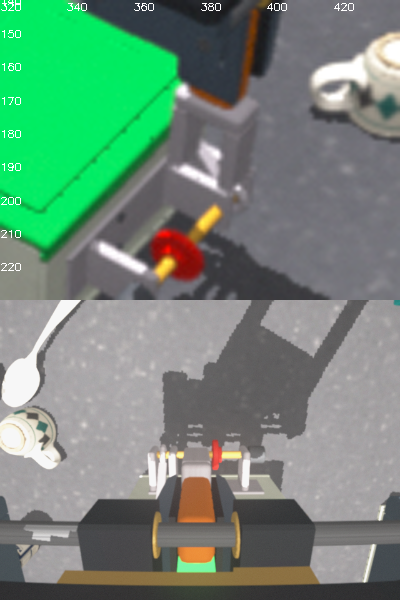

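The key hovers over the bar, between the right-hand lug (the one next to the link) and the collar. I'll measure this in an enlarged wrist crop.

```bash
python3 - <<'E'
from h import *
im=cams.grab_frame('wrist')
x,y,w,h,k=220,210,200,100,4
c=cv2.resize(im[y:y+h,x:x+w],(w*k,h*k),interpolation=cv2.INTER_CUBIC)
for a in range(0,w,20): cv2.putText(c,str(x+a),(a*k,10),0,.4,(0,0,255));cv2.line(c,(a*k,12),(a*k,18),(0,0,255))
for a in range(0,h,10): cv2.putText(c,str(y+a),(0,a*k+4),0,.4,(0,0,255))
cv2.imwrite('pics/c3.png',c)
E
```

```text
(no output)
```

View pics/c3.png

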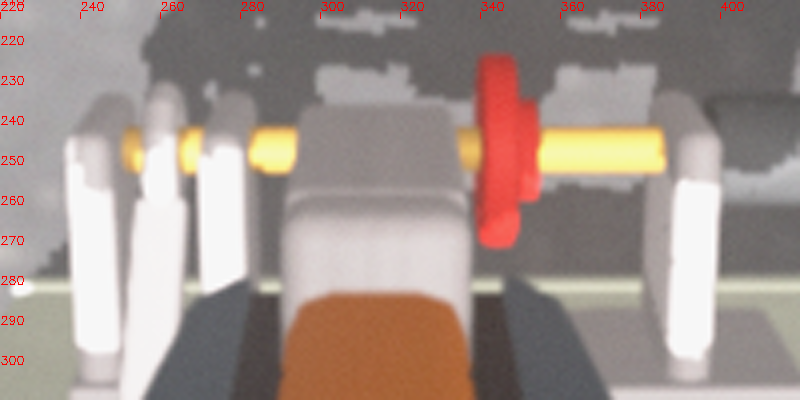

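```bash
python3 - <<'E'
from h import *
np.set_printoptions(precision=1,suppress=True)
X=at('wrist',[(281.5,247.5),(338.5,247.5),(344,247.5),(384.5,247.5)],45);print(X)
s=env.state();Q=R.from_euler('xyz',s['ee_rot'],degrees=True).as_matrix()
print('in tool',(X-s['ee_pos'])@Q)
# check prongs in key: bridge front top edge corners, bridge top z ~98+54
print(((at('wrist',[(291,262),(337,262)],s['ee_pos'][2]-68.1+54)-s['ee_pos'])@Q))
E
```

```text
[[ 601.6 -211.7   45. ]
 [ 595.4 -172.    45. ]
 [ 594.8 -168.2   45. ]
 [ 590.3 -139.9   45. ]]
in tool [[ -2.  -22.7 122.1]
 [ -2.   17.4 122.1]
 [ -2.   21.3 122.1]
 [ -2.   49.9 122.1]]
[[ 21.2 -10.3  14.1]
 [ 21.2  10.4  14.1]]
```

apply_moves(deltas=[[-0.002, -0.0025, 0, 0, -1], [-0.002, -0.0025, 0.02, 0, -1], [-0.002, -0.0025, 0.04, 0, -1], [-0.002, -0.0025, 0.06, 0, -1], [-0.002, -0.0025, 0.0765, 0, -1]])

```text
time_s: 4.9
ee_pos: [598.6, -192.0, 89.5]
ee_rot: [180.0, -0.0, -171.0]
force: [0.0, -0.9, -1.1]
gripper_width: 20.0
gripper_force: 40.0
```

apply_moves(deltas=[[0, 0, 0, 0, -1], [0, 0.003, 0, 0, -1], [0, 0.006, 0, 0, -1], [0, 0.009, 0, 0, -1], [0, 0.012, 0, 0, -1]])

```text
time_s: 5.4
ee_pos: [597.5, -180.8, 91.6]
ee_rot: [-179.9, 0.1, -170.9]
force: [-0.3, -2.2, -0.1]
gripper_width: 20.1
gripper_force: 40.0
```

apply_moves(deltas=[[0, 0.003, 0, 0, -1], [0, 0.006, 0, 0, -1], [0, 0.009, 0, 0, -1], [0, 0.012, 0, 0, -1], [0, 0.012, 0, 0, -1]])

```text
time_s: 5.9
ee_pos: [595.4, -168.6, 90.7]
ee_rot: [-180.0, 0.1, -171.0]
force: [2.2, -3.9, 0.9]
gripper_width: 20.3
gripper_force: 40.0
```

apply_moves(deltas=[[0, 0.002, 0, 0, -1], [0, 0.004, 0, 0, -1], [0, 0.004, 0, 0, -1], [0, 0.004, 0, 0, -1], [0, 0.004, 0, 0, -1]])

```text
time_s: 6.4
ee_pos: [594.8, -164.9, 90.6]
ee_rot: [-180.0, 0.1, -171.0]
force: [1.9, -4.5, 0.6]
gripper_width: 20.0
gripper_force: 40.0
```

apply_moves(deltas=[[0, 0, 0, 0, -1], [0, 0, 0, 0, -1], [0, 0, 0, 0, -1], [0, 0, 0, 0, -1], [0, 0, 0, 0, -1]])

```text
time_s: 6.9
ee_pos: [594.7, -164.9, 90.6]
ee_rot: [-180.0, 0.1, -171.0]
force: [1.5, -4.2, 1.5]
gripper_width: 19.9
gripper_force: 40.0
```

```bash
python3 - <<'E'
from h import *
a=cams.grab_frame('scene')
cv2.imwrite('pics/c4.png',cv2.resize(a[60:300,220:540],(640,480)))
E
```

```text
(no output)
```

View pics/c4.png

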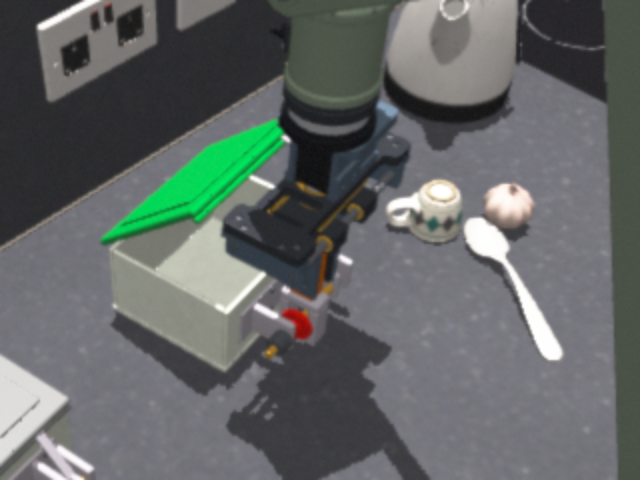

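The lid is open in the scene view. I'll back off the collar, lift clear and set the key down nearer the robot.

apply_moves(deltas=[[0, -0.006, 0, 0, -1], [0, -0.012, 0, 0, -1], [0, -0.018, 0, 0, -1], [0, -0.024, 0, 0, -1], [0, -0.0275, 0, 0, -1]])

```text
time_s: 7.45
ee_pos: [595.6, -186.2, 88.6]
ee_rot: [179.2, -0.4, -171.0]
force: [-3.0, 22.3, -0.8]
gripper_width: 19.7
gripper_force: 61.1
```

apply_moves(deltas=[[0, 0, 0, 0, -1], [0, 0, -0.02, 0, -1], [0, 0, -0.04, 0, -1], [0, 0, -0.06, 0, -1], [0, 0, -0.08, 0, -1]])

```text
time_s: 7.95
ee_pos: [597.3, -190.6, 170.0]
ee_rot: [179.8, -0.2, -171.0]
force: [-0.4, -0.3, -0.6]
gripper_width: 20.1
gripper_force: 40.0
```

apply_moves(deltas=[[0.01, 0, 0, 0, -1], [0.04, 0, 0, 0, -1], [0.07, 0, 0, 0, -1], [0.1, 0, 0, 0, -1], [0.12, 0, 0, 0, -1]])

```text
time_s: 8.45
ee_pos: [475.8, -209.6, 168.5]
ee_rot: [179.8, -0.3, -171.0]
force: [-0.2, 0.6, -0.9]
gripper_width: 19.3
gripper_force: 40.0
```

apply_moves(deltas=[[0, 0, 0, 0, -1], [0, 0, 0.03, 0, -1], [0, 0, 0.06, 0, -1], [0, 0, 0.085, 0, -1], [0, 0, 0.085, 0, -1]])

```text
time_s: 8.95
ee_pos: [477.2, -208.8, 81.4]
ee_rot: [179.7, -0.4, -171.0]
force: [0.0, -0.7, -1.5]
gripper_width: 20.2
gripper_force: 40.0
```

apply_moves(deltas=[[0, 0, 0.005, 0, -1], [0, 0, 0.009, 0, -1], [0, 0, 0.011, 0, -1], [0, 0, 0.012, 0, -1], [0, 0, 0.013, 0, -1]])

```text
time_s: 9.45
ee_pos: [480.4, -210.6, 72.9]
ee_rot: [-180.0, 0.1, -171.0]
force: [-0.3, 0.9, -1.0]
gripper_width: 20.0
gripper_force: 40.0
```

```bash
python3 - <<'E'
from h import *
s=env.state();print(s['ee_pos'],s['force'],s['torque'])
a=cams.grab_frame('scene');b=cams.grab_frame('wrist')
cv2.imwrite('pics/c5.png',np.hstack([cv2.resize(a[60:360,220:540],(400,375)),cv2.resize(b,(400,375))]))
E
```

```text
[ 480.44274664 -210.61739342   72.90418675] [-0.27450905  0.85004718 -1.03624103] [0.00839524 0.01259233 0.03202118]
```

View pics/c5.png

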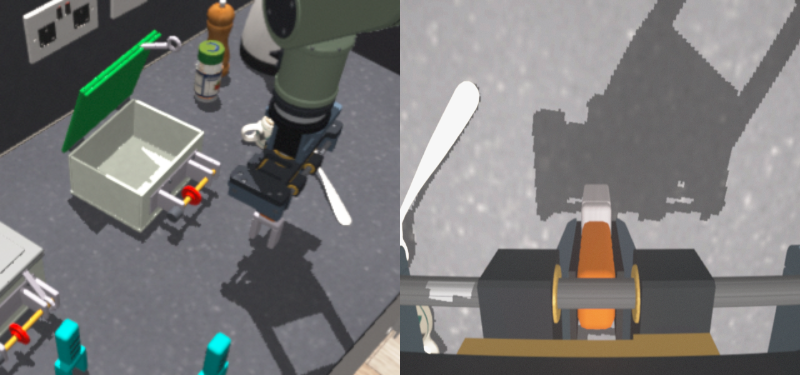

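The lid is wide open, the collar is back home, and the key hangs straight just above the table. I'll lower it to contact.

apply_moves(deltas=[[0, 0, 0.002, 0, -1], [0, 0, 0.004, 0, -1], [0, 0, 0.005, 0, -1], [0, 0, 0.005, 0, -1], [0, 0, 0.005, 0, -1]])

```text
time_s: 10.05
ee_pos: [480.2, -210.5, 68.2]
ee_rot: [-180.0, 0.0, -171.0]
force: [-2.1, 1.2, 4.9]
gripper_width: 19.7
gripper_force: 40.0
```

apply_moves(deltas=[[0, 0, 0, 0, -0.5], [0, 0, 0, 0, -0.4], [0, 0, 0, 0, -0.2], [0, 0, 0, 0, 0], [0, 0, 0, 0, 0]])

```text
time_s: 10.55
ee_pos: [480.1, -210.5, 67.3]
ee_rot: [180.0, -0.0, -171.0]
force: [0.6, -0.2, 0.3]
gripper_width: 45.1
gripper_force: 0.0
```

apply_moves(deltas=[[0, 0, 0, 0, 0], [0, 0, -0.02, 0, 0], [0, 0, -0.05, 0, 0], [0, 0, -0.085, 0, 0], [0, 0, -0.12, 0, 0]])

```text
time_s: 11.05
ee_pos: [479.8, -210.3, 188.5]
ee_rot: [180.0, -0.0, -171.0]
force: [0.7, 0.6, -0.3]
gripper_width: 45.9
gripper_force: 0.0
```

apply_moves(deltas=[[0, 0, -0.02, 0, 0], [0, 0, -0.02, 0, 0], [0, 0, -0.02, 0, 0], [0, 0, -0.02, 0, 0]])

```text
time_s: 11.45
ee_pos: [479.2, -210.1, 205.8]
ee_rot: [179.9, -0.2, -171.0]
force: [0.0, -0.8, -0.8]
gripper_width: 45.9
gripper_force: 0.0
```

```bash
python3 - <<'E'
from h import *
s=env.state();print(s['time_s'],s['ee_pos'],s['force'],s['gripper_width'])
a=cams.grab_frame('scene');b=cams.grab_frame('wrist')
cv2.imwrite('pics/c6.png',np.hstack([cv2.resize(a[60:360,220:540],(400,375)),cv2.resize(b,(400,375))]))
E
```

```text
11.45 [ 479.17790258 -210.06160178  205.75098571] [ 1.75465308e-04 -7.55343328e-01 -7.60730626e-01] 45.890830012255925
```

View pics/c6.png

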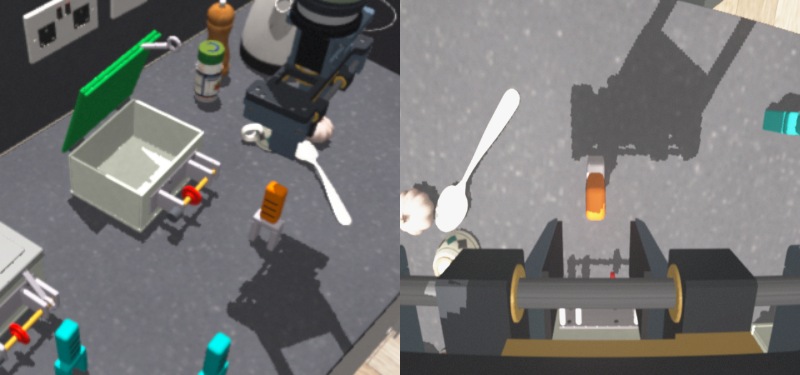

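The key stands upright and released, the green lid is open, the bar is home and the grey lid is shut.

```bash
python3 -c "
from workcell import env
print(env.job_done())"
```

```text
the job is handed in; nothing more can be done
None
```

I handed the job in at about 11.5 s. In the last pictures the green lid was open, its bar back home, the grey lid shut, and the fork key upright and released on the worktop; the hand-in returned no verdict.

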